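Lock the flask press drawbar with a linchpin

TASK

Take the linchpin out of the wooden stand, feel for the hole near the free end of the flask press's drawbar and push the pin gently down through it until the red grip sits fully home on the bar, with its ring pointing away from the press. Then swing the ring down over the end of the bar until it stops, hanging straight down around the bar. Push gently (5 to 10 N is enough): hard pressing, jamming or levering the pin spoils the bar; leave the other things on the bench where they are, and let go.

Things in the scene. Friction and masses are not known exactly. Their poses are not given: they have to be found in the camera images.
- press: Blue denture-flask press holding a round brass flask, fixed. Base 150 x 130 mm, two uprights 100 mm wide and 130 mm high, bridge up to 144 mm, black screw knob up to 163 mm. Origin on the bench below the press; z up; -x points out of its front, along the steel drawbar. Front upright's face at x = -65 mm, with a steel collar plate to -69 mm.
- bar_ref (a point): Point fixed to the press at press (-100, 0, 100) mm, axes as the press: on the drawbar's top face, mid-width. The bar was left pushed in or pulled out by an unmeasured amount, so the hole's centre lies anywhere from 4 to 24 mm further out (-x) than this point, and exactly on its line across (y). The bar does not shift under forces below 40 N.
- bar_root (a point): Where the bar's centre line leaves the collar, press (-69, 0, 92) mm. The drawbar is 20 mm wide, 16 mm high, along the press's x, 84 mm above the bench. Near its end a 10 mm round sharp-edged hole goes vertically right through it, on its centre line, 13 mm from its free (-x) end. A spring ball in the hole's wall, half way down, resists the pin with some 2 to 6 N.
- stand: Wooden block 64 x 64 x 50 mm, fixed, with a 10 mm through hole in the middle of its top, in which the linchpin stands, and three smaller empty holes. Origin at the centre of its underside.
- linchpin: Linchpin, some 90 g, upright in the stand. Steel shank 8 mm thick, 30 mm long, the last 5 mm tapered to 5 mm; above it a red grip, 16 x 16 x 30 mm high. Origin: centre of the grip's underside, which rests on the stand's top, and on the bar's top when home. z up; the ring is on the -x side. Hold it across y, some 22 mm above the origin; both y faces are free.
- ring (a joint): Ring angle (rad): 0 level, pointing to the pin's -x; negative raised; grows swinging down; 1.57 hanging down along the pin, at its stop. Stiff hinge (0.06 N m, 1 to 2 N at the thumb block), stays where left. Hinge along the pin's y at pin (-8, 0, 13) mm. Wire 3.5 mm thick, 29.5 mm clear inside from 14 to 34 mm from the hinge, 36 mm outside; neck 16 mm wide for the first 8 mm.
- tab (a point): Centre of the outer face (the upper one when the ring is level) of the yellow thumb block at the ring's end: 20 mm wide, 16 mm long (35 to 51 mm from the hinge), from 2 mm inside to 10 mm outside the ring's plane; this point is 43 mm along and 10 mm out from the hinge. Push here from above and outside, following the arc round the bar's end, which the face clears by 5 mm at the stop.
- amber: Amber glass bottle, 56 mm wide, 120 mm high. Not needed: leave it alone. Origin at its underside.
- dropper: White dropper bottle, 48 mm wide, 135 mm high. Not needed: leave it alone. Origin at its underside.
- pinkbottle: Pale pink bottle with a nozzle, 52 mm wide, 150 mm high. Not needed: leave it alone. Origin at its underside.
- cast: Yellow plaster tooth cast, 60 x 66 x 33 mm. Not needed: leave it alone. Origin at its underside.
- pliers: Steel pliers lying flat, 120 mm long, 13 mm high. Not needed: leave it alone. Origin at its underside.
- cup: White cup, 56 mm wide, 50 mm high. Not needed: leave it alone. Origin at its underside.
- spatula: Mixing spatula lying flat, 170 mm long. Not needed: leave it alone. Origin at its underside.

How it is judged:
On the way, in this order (a step that is already met when the one before it is completed fails the run):
1. the linchpin is pushed home in the bar with its ring still open (x of linchpin in the frame of bar_ref between -0.028 and 0 m and y of linchpin in the frame of bar_ref between -0.004 and 0.004 m and z of linchpin in the frame of bar_ref between -0.004 and 0.0035 m and angle between linchpin's own z axis and vertical below 0.2 rad and value of joint ring below 1.2 rad), for 0.1 s.
2. the ring is swung down around the bar with the pin home (x of linchpin in the frame of bar_ref between -0.028 and 0 m and y of linchpin in the frame of bar_ref between -0.004 and 0.004 m and z of linchpin in the frame of bar_ref between -0.004 and 0.0035 m and angle between linchpin's own z axis and vertical below 0.2 rad and value of joint ring above 1.4 rad and y of tab in the frame of bar_ref between -0.015 and 0.015 m and x of tab in the frame of bar_ref below -0.015 m), for 0.2 s.
At the end, for the whole second after the job is handed in: Pin in the bar's hole, its origin 0 to 28 mm out from bar_ref along the bar, within 4 mm across, between 4 mm below and 3.5 mm above, upright within 0.2 rad; ring at 1.40 rad or more, tab on the press's -x side and within 15 mm of the bar's centre line; at rest and released (all of step 2 and linear speed of linchpin below 0.02 m/s and contact force between linchpin and the fingers below 0.1 N); the robot touches nothing.
It fails at once if the linchpin and the press or its drawbar press on each other with more than 40 N in all (contact force between linchpin and press above 40 N).
It fails at once if another thing on the bench (bottles, cast, pliers, cup, spatula) is moved more than 20 mm (distance of any of amber, dropper, pinkbottle, cast, pliers, cup, spatula from where it was at the start of the episode above 0.02 m).
It also fails if it takes over 72 s, if anything falls off the work surface, if the arm or the gripper's body presses on something with over 40 N, if the wrist force passes 120 N, or if a joint passes its speed limit or range.

ROBOT

A 6-joint arm with a two-finger parallel gripper is mounted at the origin on the work surface. World frame = base frame: x ahead of the robot, y to its left, z up, the work surface at z = 0. Lengths are in m, angles in rad, forces in N, time in s.
With the tool pointing down it reaches from about 0.275 to 0.725 m from the base axis. Payload 15.9 kg.
Tool frame: the origin (TCP) lies midway between the tips of the shut fingers; the grasp point (between the pads) lies 19 mm behind it; z points along the fingers, y is the line along which they close (so a half turn about z gives the same grasp; the last joint's range is limited). The gripper opens to 85 mm and grips with 20 to 120 N. Pads are 22 mm wide; open, the fingers measure 114 mm over their backs; the gripper's body (76 mm by 85 mm) begins 54 mm behind the grasp point. The pads swing forward as they close: fully open they stand 13 mm farther back than shut.
Start: joints at [-1.228, 0.213, -0.034, 1.323, 0, 1.571], TCP at [0.168, -0.471, 0.198] pointing down, gripper open.
Joint ranges: [-2.98, 2.98], [-0.74, 1.72], [-1.14, 1.35], [-2.1, 2.04], [-1.57, 1.44], [-3.14, 3.14]. Speed limits (rad/s): [1.89, 1.89, 2.39, 2.57, 3.14, 3.14].

INTERFACE

Orientations are given as a unit quaternion [x, y, z, w].
In Python, from bench import sensors, vision, job gives the robot as it stands.
- The arm moves only by the shell command python3 -m pendant 'ROWS' [OPENING] [FORCE]. ROWS is JSON, a list of rows, each a list of 6 numbers: the shift along the tool's x, y, z in units of 50 mm (1.0 is 50 mm), then the turn, a rotation vector about the tool's x, y, z in units of 6 degrees (1.0 is 6 degrees). A call has 1 to 10 rows; each row shifts and turns the commanded pose from where the row before left it, along the tool's axes as they then stand; what a row does not reach is not made up. A row lasts 1/10 s, in which the tool goes at most 50 mm and 8.59 degrees, less where a joint would pass 70% of its speed; a pose out of reach is approached as far as the arm can. A call is refused whole if a number of a shift passes 1 or a number of a turn 1, either way. A call with a gripper value outside its range is refused whole. OPENING is the opening, from 0 (shut) to 1 (fully open), set as the call begins (- or left out, the last holds). The fingers move at their own pace and stop on an object; FORCE is the grip in N (left out, the last holds). Time passes only in rows, so rows that do not move let the fingers close. It gives the time, the measured TCP pose, the force, the opening and the grip force at its end, in the units of the state.
- sensors.get_state(): the state, without advancing time (a new reading comes with each control period).
- vision.get_image(name): name is "scene" or "side" or "wrist"; returns a dict with "frame" (400x640x3 uint8, red, green, blue), "camera_matrix" (3x3 intrinsics, pixels), "dist" ([k1, k2, p1, p2, k3] as OpenCV has them; the pictures are not rectified), "view" (4x4, takes a point from world to camera coordinates). Camera axes: x right, y down, z forward; pixel columns grow to the right and rows downward; lengths in m; the calibration is good to about 2 mm. A picture is of the moment at which its call begins. There is no depth.
- job.close_job(): hands the job in; it is judged then, once.
The state is a dict: "t": time; "joints": joint angles; "dq": joint speeds; "effort": joint torques, N m; "tool_pos": TCP position; "eef_rot": TCP orientation; "force": force on the tool from outside, world axes, zero at the start; "wrist_torque": the same for the moment, N m; "grip_width": opening from 0.0 (shut) to 1.0 (fully open); "grasp_force": force on a finger pad.
Only numpy, scipy, OpenCV 4.12 (cv2) and the standard library are available. Lean on these libraries where they do the work, as an engineer would, in place of code of your own. Each camera call takes 0.05 s, during which the arm holds its last target. There are 200 camera calls.

## Working session

There is one attempt and no reset: what is moved stays moved. The work goes in short steps, Python scripts to look and compute and a shell command to move; the robot and the scene stay as the last step left them, time stands still between calls to the robot, and variables do not carry over. Pictures are saved under pics/ and viewed, at most 16 in all, crops included, and the job is handed in when it is done.

```bash
mkdir -p pics; ls; cat > h.py <<'E'
import numpy as np, cv2, json
from bench import sensors, vision, job
from scipy.spatial.transform import Rotation as R
def snap(n,save=None):
    d=vision.get_image(n)
    d={k:np.array(v) for k,v in d.items()}
    d['frame']=d['frame'].astype(np.uint8)
    np.savez(f'last_{n}.npz',**d)
    if save: cv2.imwrite(f'pics/{save}.png',d['frame'][:,:,::-1])
    return d
def load(n): return dict(np.load(f'last_{n}.npz'))
def ray(d,uv):
    p=cv2.undistortPoints(np.array(uv,float).reshape(-1,1,2),d['camera_matrix'],d['dist'])[:,0]
    Rm,t=d['view'][:3,:3],d['view'][:3,3]
    return -Rm.T@t,(np.c_[p,np.ones(len(p))]@Rm)
def onz(d,uv,z):
    c,r=ray(d,uv); return c+r*((z-c[2])/r[:,2])[:,None]
def tri(d1,u1,d2,u2):
    c1,r1=ray(d1,[u1]);c2,r2=ray(d2,[u2]);r1,r2=r1[0],r2[0]
    s=np.linalg.lstsq(np.c_[r1,-r2],c2-c1,rcond=None)[0]
    a,b=c1+s[0]*r1,c2+s[1]*r2
    return (a+b)/2,np.linalg.norm(a-b)
def proj(d,P):
    return cv2.projectPoints(np.array(P,float).reshape(-1,1,3),cv2.Rodrigues(d['view'][:3,:3])[0],d['view'][:3,3],d['camera_matrix'],d['dist'])[0][:,0]
E
python3 - <<'E'
from h import *
a=snap('scene','scene0');b=snap('side','side0');c=snap('wrist')
print(sensors.get_state())
cv2.imwrite('pics/both.png',cv2.resize(np.vstack([a['frame'],b['frame']])[:,:,::-1],(480,600)))
for d in(a,b,c): print(-d['view'][:3,:3].T@d['view'][:3,3],d['view'][2,:3])
E
```

```text
pics
{'t': 0.15, 'joints': array([-1.22799630e+00,  2.13196176e-01, -3.48784675e-02,  1.32348069e+00,
        2.50977101e-05,  1.57079470e+00]), 'dq': array([-0.0003949 , -0.00186114,  0.00311472, -0.00048453,  0.00015792,
        0.00056724]), 'effort': array([-6.38594775e-04, -6.86406255e+01,  4.87250054e+01,  1.30916535e-02,
        7.49490164e-05, -2.01870171e-05]), 'tool_pos': array([ 0.16798088, -0.47065311,  0.19736779]), 'eef_rot': array([ 9.85346735e-01,  1.70562796e-01, -5.23632537e-05, -3.76081012e-04]), 'force': array([-1.01480715, -0.08328955, -0.29795553]), 'wrist_torque': array([-0.0277254 , -0.00745949, -0.02524002]), 'grasp_force': 0.0, 'grip_width': 0.9937316792729622}
[ 1.31486895 -0.1145821   0.76536335] [-0.7287088   0.11399028 -0.67527009]
[0.43307383 0.9759294  0.76621281] [ 0.10485397 -0.82144492 -0.56056568]
[ 0.24666727 -0.44342844  0.37412838] [-0.3055769  -0.10931226 -0.94587187]
```

View pics/scene0.png

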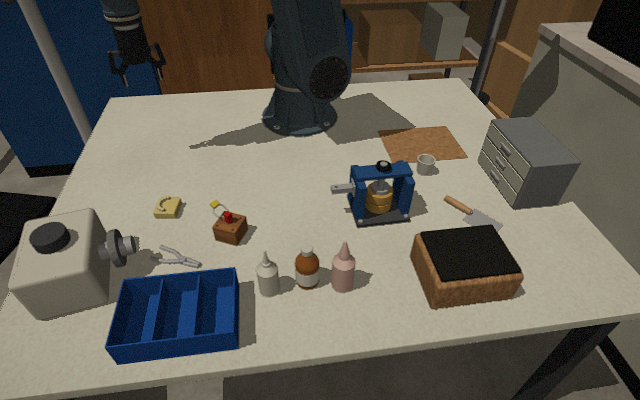

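View pics/side0.png

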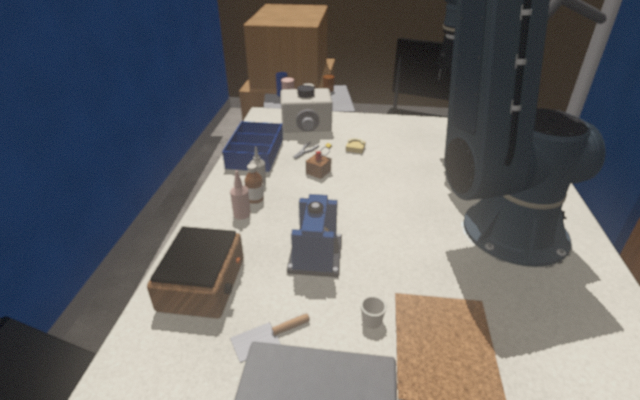

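The scene view shows the stand with the red grip at about (228,217) and its thumb block at (214,204). The drawbar end is at (333,188) and the press knob at (384,166). The side view shows the pin at (318,155) and the knob at (315,207).

```bash
python3 - <<'E'
from h import *
a=load('scene');b=load('side')
def blob(d,lo,hi,box):
    x0,y0,x1,y1=box
    h=cv2.cvtColor(d['frame'],cv2.COLOR_RGB2HSV)[y0:y1,x0:x1]
    m=cv2.inRange(h,lo,hi)
    if lo[0]==0: m|=cv2.inRange(h,(172,)+lo[1:],(180,)+hi[1:])
    n,l,s,c=cv2.connectedComponentsWithStats(m); i=1+s[1:,4].argmax()
    return c[i]+[x0,y0],s[i]+[x0,y0,0,0,0]
ra,sa=blob(a,(0,170,90),(6,255,255),(200,190,260,250)); rb,sb=blob(b,(0,120,60),(6,255,255),(300,140,340,185))
ya,sya=blob(a,(20,150,120),(35,255,255),(200,190,240,230)); yb,syb=blob(b,(18,90,100),(38,255,255),(315,135,340,165))
print(ra,sa,rb,sb,ya,sya,yb,syb)
print('grip',tri(a,ra,b,rb),onz(a,[ra],.065)); print('tab',tri(a,ya,b,yb))
c,r=onz(a,[(384,166)],.16),onz(b,[(315,207)],.16); print('knob',c,r,tri(a,(384,166),b,(315,207)))
# blue press extent crop
A=cv2.resize(a['frame'][145:235,320:425],None,fx=5.5,fy=5.5,interpolation=2)
cv2.imwrite('pics/pressA.png',A[:,:,::-1])
A=cv2.resize(a['frame'][190:250,195:260],None,fx=6,fy=6,interpolation=2)
B=cv2.resize(b['frame'][135:185,295:340],None,fx=8,fy=8,interpolation=2)[:360]
cv2.imwrite('pics/pin.png',np.hstack([A[:360],B])[:,:,::-1])
E
```

```text
[226.5  215.76] [223 211   9  12  50] [318.33333333 152.33333333] [318 152   2   2   3] [214.25  203.375] [210 200   9   8  40] [328.21428571 145.35714286] [326 144   5   4  14]
grip (array([ 0.58509036, -0.24295482,  0.07230749]), np.float64(0.005226920196492903)) [[ 0.58079094 -0.24277101  0.065     ]]
tab (array([ 0.55395845, -0.27121748,  0.08737433]), np.float64(0.000787728477639925))
knob [[0.55082122 0.16695327 0.16      ]] [[0.54011107 0.1711433  0.16      ]] (array([0.54214866, 0.16838161, 0.15566588]), np.float64(0.004709267291798512))
```

View pics/pressA.png

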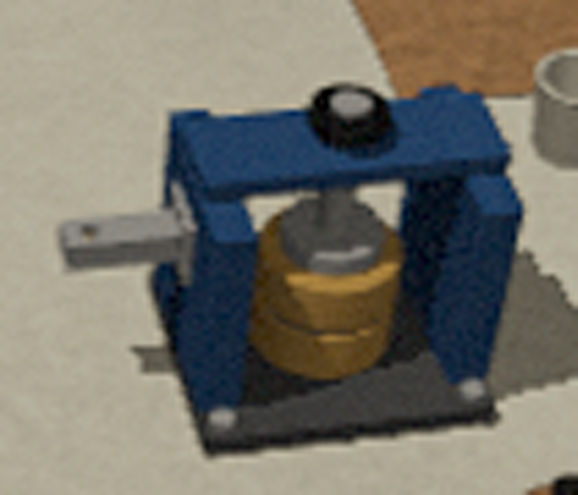

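View pics/pin.png

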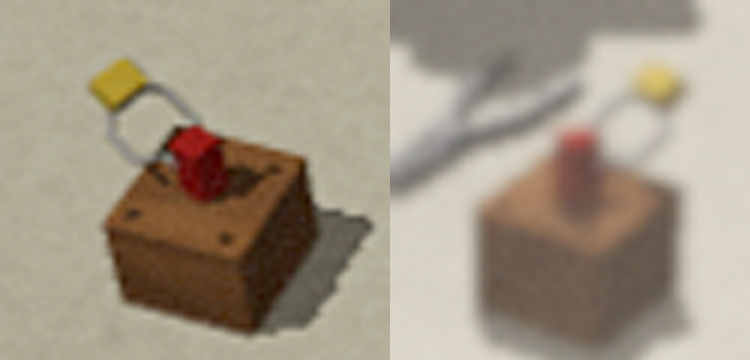

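Close view: the drawbar hole is at about scene pixel (336.4,186.8). The grip stands on the stand, and the ring is raised and points toward the robot's right rear. Next I work out the press axis and the approach.

```bash
cat >> h.py <<'E'
def rel(p,yaw=None):
    s=sensors.get_state(); q=R.from_quat(s['eef_rot']); d=q.inv().apply(np.array(p)-s['tool_pos'])
    print('tool',s['tool_pos'].round(4),'yaw',np.degrees(np.arctan2(*q.as_matrix()[[1,0],[0,0]])).round(2),'shift units',(d/.05).round(3),end=' ')
    if yaw is not None:
        t=np.array([[np.cos(yaw),np.sin(yaw),0],[np.sin(yaw),-np.cos(yaw),0],[0,0,-1]])
        print('turn units (after shift)',(np.degrees((q.inv()*R.from_matrix(t)).as_rotvec())/6).round(3),end=' ')
    print('F',s['force'].round(2))
E
python3 - <<'E'
from h import *
a=load('scene')
print('hole',onz(a,[(336.4,186.8)],.1))
e=onz(a,[(357.3,227.7),(410,221.7)],.0);print('base',e,np.degrees(np.arctan2(*(e[1]-e[0])[[1,0]])),np.linalg.norm(e[1]-e[0]))
k=[(320+x/5.5,145+y/5.5) for x,y in [(60,250),(62,228),(180,238)]]
print('bar',onz(a,k,.1))
rel([.585,-.243,.20],np.radians(42))
E
```

```text
hole [[0.54627695 0.0463371  0.1       ]]
base [[ 6.06894081e-01  9.69135653e-02  0.00000000e+00]
 [ 6.04277976e-01  2.46128803e-01 -1.11022302e-16]] 91.00443103712863 0.14923816940225695
bar [[0.55886255 0.02958051 0.1       ]
 [0.54309189 0.03317089 0.1       ]
 [0.55786242 0.0878197  0.1       ]]
tool [ 0.168  -0.4707  0.1974] yaw 19.64 shift units [ 9.386 -1.485 -0.051] turn units (after shift) [-7.000e-03 -2.000e-03 -3.726e+00] F [-1.01 -0.08 -0.3 ]
```

```bash
python3 -m pendant '[[0.9,-0.14,0,0,0,0],[0.9,-0.14,0,0,0,0],[0.9,-0.14,0,0,0,0],[0.9,-0.14,0,0,0,0],[0.9,-0.14,0,0,0,0],[0.9,-0.14,0,0,0,0],[0.9,-0.14,0,0,0,0],[0.9,-0.14,0,0,0,0],[0.9,-0.14,0,0,0,0],[0.9,-0.14,0,0,0,0]]' 1 40
python3 -m pendant '[[0,0,0,0,0,-0.9],[0,0,0,0,0,-0.9],[0,0,0,0,0,-0.9],[0,0,0,0,0,-0.9],[0,0,0,0,0,0],[0,0,0,0,0,0],[0,0,0,0,0,0]]'
python3 - <<'E'
from h import *
w=snap('wrist','w1'); rel([.585,-.243,.20],np.radians(42))
print(proj(w,[[.585,-.243,.08],[.585,-.243,.05]]))
E
```

```text
t: 1.15
tool_pos: [0.5698, -0.2524, 0.1975]
eef_rot: [0.985, 0.171, -0.0, -0.0]
force: [-0.2, -0.8, 0.5]
grip_width: 0.999
grasp_force: 0.0
t: 1.85
tool_pos: [0.5683, -0.2537, 0.1976]
eef_rot: [0.936, 0.351, -0.0, -0.0]
force: [-0.5, -0.2, 0.4]
grip_width: 1.0
grasp_force: 0.0
tool [ 0.5683 -0.2537  0.1977] yaw 41.14 shift units [ 0.393  0.058 -0.047] turn units (after shift) [-0.001  0.    -0.144] F [0.47 0.4  0.61]
[[315.76967251 162.03594967]
 [315.57501149 156.63303136]]
```

View pics/w1.png

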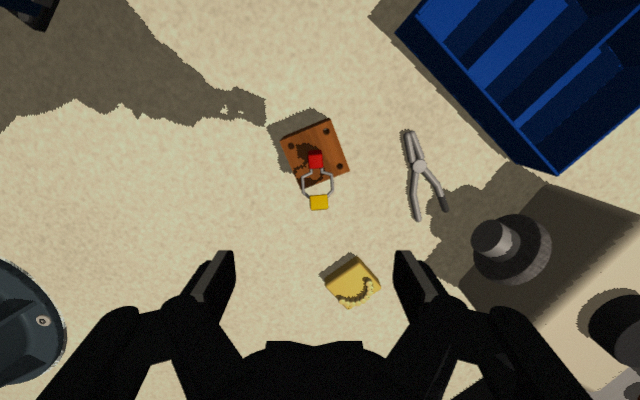

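The wrist view shows the red grip at (315,161) and the thumb block at (319,202), nearly straight along the tool's -x. The cast is at (350,283), between the fingers.

```bash
cat >> h.py <<'E'
def blob(d,lo,hi,box=(0,0,640,400)):
    x0,y0,x1,y1=box
    h=cv2.cvtColor(d['frame'],cv2.COLOR_RGB2HSV)[y0:y1,x0:x1]
    m=cv2.inRange(h,lo,hi)
    if lo[0]==0: m|=cv2.inRange(h,(172,)+lo[1:],(180,)+hi[1:])
    n,l,s,c=cv2.connectedComponentsWithStats(m); i=1+s[1:,4].argmax()
    ct=cv2.findContours((l==i).astype(np.uint8),0,2)[0][0]
    return c[i]+[x0,y0],s[i]+[x0,y0,0,0,0],cv2.minAreaRect(ct)
E
python3 - <<'E'
from h import *
w=load('wrist')
c,s,r=blob(w,(0,170,150),(6,255,255),(280,130,350,190)); y,sy,ry=blob(w,(20,170,120),(30,255,255),(300,185,340,220))
print(c,s,r,y,sy,ry)
g=onz(w,[c],.08)[0];t=onz(w,[y],.09)[0];print(g,t,np.degrees(np.arctan2(*(g-t)[[1,0]])))
rel([*g[:2],.12],np.radians(42))
E
```

```text
[315.50641026 161.12820513] [309 155  14  13 156] ((35.408531188964844, 31.176830291748047), (12.368331909179688, 12.478764533996582), 83.6598129272461) [318.49206349 201.85714286] [310 195  18  15 252] ((18.5, 17.0), (14.0, 17.0), 90.0)
[ 0.58555849 -0.24213375  0.08      ] [ 0.5553695  -0.27284572  0.09      ] 45.49200741497317
tool [ 0.5683 -0.2537  0.1977] yaw 41.14 shift units [0.413 0.052 1.553] turn units (after shift) [-0.001  0.    -0.144] F [0.47 0.4  0.61]
```

```bash
python3 -m pendant '[[0.21,0.03,0.3,0,0,-0.4],[0.2,0.02,0.5,0,0,-0.4],[0,0,0.5,0,0,0],[0,0,0.25,0,0,0],[0,0,0,0,0,0],[0,0,0,0,0,0]]'
python3 - <<'E'
from h import *
w=snap('wrist','w2')
c,s,r=blob(w,(0,170,150),(6,255,255)); y,sy,ry=blob(w,(20,170,120),(30,255,255),(270,130,370,300))
print(c,s,r,y,sy,ry)
g=onz(w,[c],.08)[0];t=onz(w,[y],.09)[0];print(g,t,np.degrees(np.arctan2(*(g-t)[[1,0]])))
rel([*g[:2],.055],np.radians(46))
E
```

```text
t: 2.5
tool_pos: [0.5853, -0.242, 0.1212]
eef_rot: [0.921, 0.391, 0.0, 0.0]
force: [-0.0, -0.9, 0.1]
grip_width: 1.001
grasp_force: 0.0
[313.59915612 204.15611814] [305 197  17  16 237] ((313.0, 204.5), (15.0, 16.0), 90.0) [313.05147059 255.53921569] [302 247  23  18 408] ((43.0, 125.5), (17.0, 22.0), 90.0)
[ 0.58585469 -0.24223217  0.08      ] [ 0.55554392 -0.27293893  0.09      ] 45.37182881607234
tool [ 0.5857 -0.2421  0.1216] yaw 46.01 shift units [0.    0.002 1.332] turn units (after shift) [ 0.015 -0.006  0.001] F [ 0.09 -0.64 -0.12]
```

View pics/w2.png

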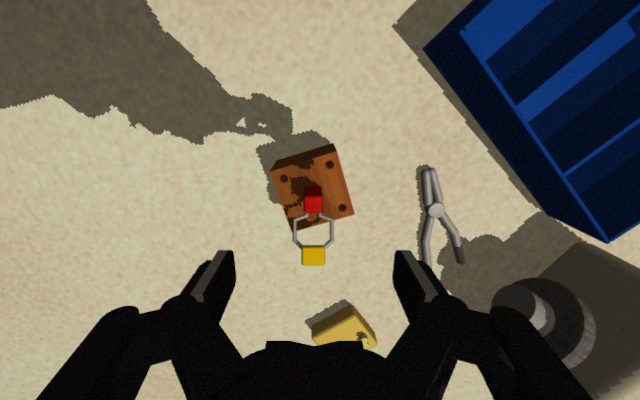

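The grip is centred at (313.6,204), with the ring in line below it and the block at (313,255). The alignment is good, so I descend and grip.

```bash
python3 -m pendant '[[0,0,0.4,0,0,0],[0,0,0.4,0,0,0],[0,0,0.35,0,0,0],[0,0,0.18,0,0,0],[0,0,0,0,0,0],[0,0,0,0,0,0]]'
python3 -m pendant '[[0,0,0,0,0,0],[0,0,0,0,0,0],[0,0,0,0,0,0],[0,0,0,0,0,0],[0,0,0,0,0,0],[0,0,0,0,0,0],[0,0,0,0,0,0],[0,0,0,0,0,0]]' 0 60
```

```text
t: 3.15
tool_pos: [0.5857, -0.242, 0.0549]
eef_rot: [0.92, 0.391, 0.0, 0.0]
force: [-0.1, 0.3, 0.1]
grip_width: 0.998
grasp_force: 0.0
t: 3.95
tool_pos: [0.5852, -0.2417, 0.0537]
eef_rot: [0.92, 0.391, -0.0, -0.0]
force: [-0.3, -0.6, -0.4]
grip_width: -0.001
grasp_force: 0.0
```

```bash
python3 - <<'E'
from h import *
w=snap('wrist','w3');snap('scene');s=snap('side')
print(sensors.get_state())
a=load('scene')['frame'][170:260,160:270]
cv2.imwrite('pics/c3.png',np.hstack([cv2.resize(w['frame'][130:330,210:430],(440,400)),cv2.resize(a,(360,400))])[:,:,::-1])
E
```

```text
{'t': 4.1, 'joints': array([-3.91751895e-01,  5.44953096e-01,  8.12093988e-02,  1.10702711e+00,
       -9.07887205e-06,  1.94625875e+00]), 'dq': array([-2.22150919e-05, -1.26479697e-03,  1.97404899e-03, -5.26086374e-04,
        5.91365747e-04, -8.57376384e-04]), 'effort': array([-1.33068606e-03, -9.54764199e+01,  4.67554271e+01,  2.37042907e-03,
       -1.44118258e-04,  4.33809396e-05]), 'tool_pos': array([ 0.58517114, -0.24174014,  0.05370207]), 'eef_rot': array([9.20362066e-01, 3.91067343e-01, 5.71296691e-06, 1.22794587e-05]), 'force': array([ 0.78429925, -0.45150092,  0.05328086]), 'wrist_torque': array([ 0.00843366,  0.01283045, -0.04091447]), 'grasp_force': 0.0, 'grip_width': 0.003202365504137032}
```

View pics/c3.png

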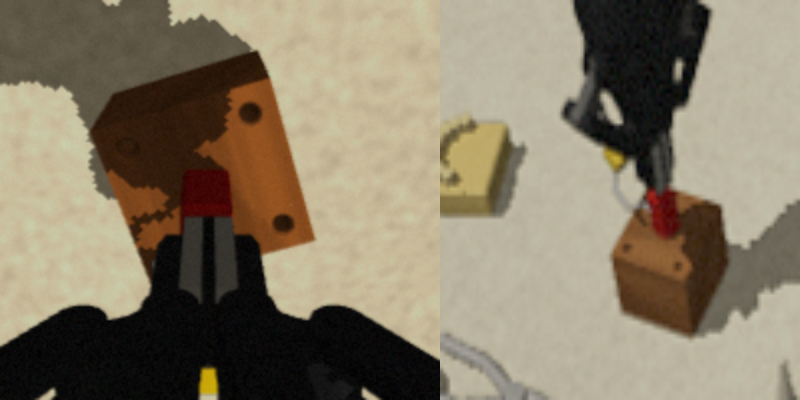

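```bash
python3 - <<'E'
from h import *
w=load('wrist');a=load('scene');s=sensors.get_state()
p=s['tool_pos'];x=R.from_quat(s['eef_rot']).apply([1,0,0])
print('wrist TCP, and grasp pt, +-11x:',proj(w,[p,p+[0,0,.019],p+.011*x,p-.011*x]))
print('scene',proj(a,[p,p+[0,0,.019]]))
c,ss,r=blob(w,(0,150,50),(6,255,255),(280,180,350,290));print(c,ss)
c,ss,r=blob(a,(0,170,50),(6,255,255),(200,190,260,250));print('scene red',c,ss)
print(proj(a,[[.5855,-.242,z] for z in(.05,.08)]),proj(w,[[.5855,-.242,z] for z in(.05,.08)]))
b=load('side')
cv2.imwrite('pics/c4.png',np.hstack([cv2.resize(a['frame'][185:245,195:255],(400,400),interpolation=2),cv2.resize(b['frame'][125:185,290:350],(400,400),interpolation=2)])[:,:,::-1])
E
```

```text
wrist TCP, and grasp pt, +-11x: [[312.93639293 225.35217207]
 [312.88013276 238.16632548]
 [312.92633839 210.7397944 ]
 [312.94608179 239.43646389]]
scene [[227.53157948 220.05782677]
 [226.39338754 214.75672817]]
[312.85098743 226.73608618] [300 215  26  32 557]
scene red [228.01333333 217.24      ] [223 212  10  11  75]
[[227.64347305 221.1751217 ]
 [225.83917059 212.78368497]] [[313.53291663 223.07352285]
 [313.54041065 243.75087345]]
```

View pics/c4.png

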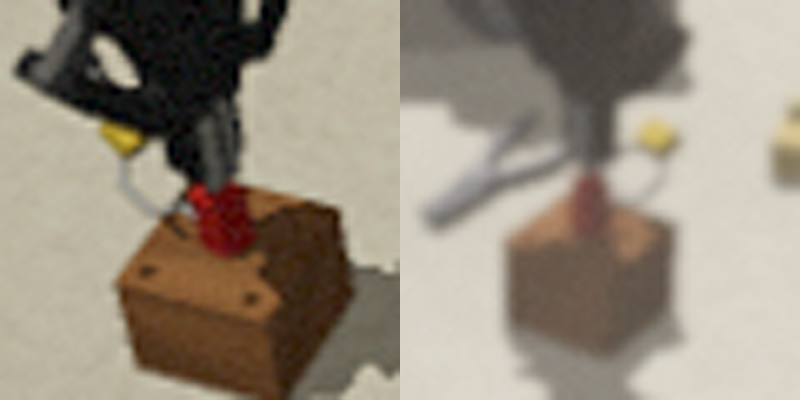

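The fingers look shut right at or above the top of the grip, without gripping it. I'll lift and measure where the fingertips really are.

```bash
python3 -m pendant '[[0,0,-0.3,0,0,0],[0,0,-0.5,0,0,0],[0,0,-0.5,0,0,0],[0,0,-0.3,0,0,0],[0,0,0,0,0,0],[0,0,0,0,0,0]]'
python3 - <<'E'
from h import *
w=snap('wrist');a=snap('scene');b=snap('side');p=sensors.get_state()['tool_pos']
for d in(w,a,b): print(proj(d,[p,p+[0,0,.02]]).round(1).tolist())
c,ss,r=blob(w,(0,150,50),(6,255,255),(280,150,350,290));print(c,ss)
cr=lambda d,x,y,n:cv2.resize(d['frame'][y-n:y+n,x-n:x+n],(260,260),interpolation=2)
W=proj(w,[p])[0].astype(int);A=proj(a,[p])[0].astype(int);B=proj(b,[p])[0].astype(int)
print(W,A,B)
cv2.imwrite('pics/c5.png',np.hstack([cr(w,*W,65),cr(a,*A,32),cr(b,*B,26)])[:,:,::-1])
E
```

```text
t: 4.7
tool_pos: [0.5851, -0.2417, 0.1332]
eef_rot: [0.92, 0.391, -0.0, -0.0]
force: [0.0, -0.2, -0.2]
grip_width: 0.004
grasp_force: 0.0
[[312.1, 225.2], [312.0, 238.7]]
[[222.7, 197.0], [221.4, 190.7]]
[[318.0, 136.9], [318.0, 131.3]]
[312.9862069  194.98390805] [304 182  19  26 435]
[312 225] [222 196] [317 136]
```

View pics/c5.png

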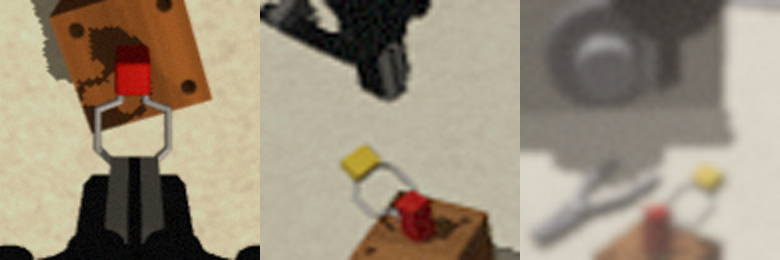

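The tips in the three crops sit about 28 mm above where the reported TCP projects: the tip is at crop y≈95 against 134 in the scene view, and similar in the others. I'll triangulate to confirm.

```bash
python3 - <<'E'
from h import *
w=load('wrist');a=load('scene');b=load('side');p=sensors.get_state()['tool_pos']
A=(222-32+125/4.06,196-32+97/4.06);B=(317-26+145/5,136-26+90/5);W=(312-65+134/2,225-65+157/2)
print(p,tri(a,A,b,B),tri(a,A,w,W),onz(w,[W],.161))
x=R.from_quat(sensors.get_state()['eef_rot']).apply([1,0,0])
for z in(.02,.025,.03):
  for k in(0,.01): print(z,k,proj(w,[p+[0,0,z]+k*x]),proj(a,[p+[0,0,z]+k*x]))
E
```

```text
[ 0.58460637 -0.24149822  0.13253144] (array([ 0.57999447, -0.24325946,  0.16106469]), np.float64(0.005876511492675263)) (array([ 0.58952772, -0.23929414,  0.16464626]), np.float64(0.0030817652457349803)) [[ 0.58870618 -0.23906505  0.161     ]]
0.02 0 [[311.97834266 238.68586875]] [[221.38672523 190.72606488]]
0.02 0.01 [[311.95099863 224.27616706]] [[224.3445552 192.3584485]]
0.025 0 [[311.93642043 242.52328652]] [[221.04720078 189.13911671]]
0.025 0.01 [[311.90749931 227.78217821]] [[224.01419246 190.77010119]]
0.03 0 [[311.89211767 246.57858507]] [[220.70524288 187.54061121]]
0.03 0.01 [[311.86148101 231.49119751]] [[223.68145024 189.17013018]]
```

The fingertips are really 29 mm above the reported TCP, with no sideways offset. I'll correct for that and grasp with reported z ≈ 0.026.

```bash
python3 -m pendant '[[0.01,0.01,0,0,0,0],[0,0,0,0,0,0],[0,0,0,0,0,0],[0,0,0,0,0,0],[0,0,0,0,0,0],[0,0,0,0,0,0],[0,0,0,0,0,0]]' 1 60
python3 -m pendant '[[0,0,0.4,0,0,0],[0,0,0.4,0,0,0],[0,0,0.4,0,0,0],[0,0,0.4,0,0,0],[0,0,0.3,0,0,0],[0,0,0.22,0,0,0],[0,0,0,0,0,0],[0,0,0,0,0,0]]'
python3 -m pendant '[[0,0,0,0,0,0],[0,0,0,0,0,0],[0,0,0,0,0,0],[0,0,0,0,0,0],[0,0,0,0,0,0],[0,0,0,0,0,0],[0,0,0,0,0,0],[0,0,0,0,0,0]]' 0 60
```

```text
t: 5.55
tool_pos: [0.5859, -0.2417, 0.1337]
eef_rot: [0.92, 0.391, 0.0, 0.0]
force: [-0.1, -0.5, 0.0]
grip_width: 1.003
grasp_force: 0.0
t: 6.35
tool_pos: [0.5861, -0.2418, 0.0282]
eef_rot: [0.92, 0.391, 0.0, 0.0]
force: [-0.3, -0.3, 0.3]
grip_width: 0.999
grasp_force: 0.0
t: 7.15
tool_pos: [0.586, -0.2417, 0.028]
eef_rot: [0.92, 0.391, 0.0, 0.0]
force: [-1.3, 1.0, 5.8]
grip_width: 0.173
grasp_force: 58.7
```

Gripped at 58.7 N. I lift, turn to the press heading and stop just outside the bar to measure the hole.

```bash
python3 -m pendant '[[0,0,-0.2,0,0,0],[0,0,-0.4,0,0,0],[0,0,-0.5,0,0,0],[0,0,-0.5,0,0,0],[0,0,-0.5,0,0,0],[0,0,-0.5,0,0,0],[0,0,0,0,0,0]]'
python3 -m pendant '[[0,0,0,0,0,-0.6],[0,0,0,0,0,-0.9],[0,0,0,0,0,-0.9],[0,0,0,0,0,-0.9],[0,0,0,0,0,-0.9],[0,0,0,0,0,-0.9],[0,0,0,0,0,-0.9],[0,0,0,0,0,-0.9],[0,0,0,0,0,-0.6],[0,0,0,0,0,0]]'
python3 - <<'E'
from h import *
rel([.545,-.03,.155],np.radians(91))
E
```

```text
t: 7.85
tool_pos: [0.5874, -0.2424, 0.1618]
eef_rot: [0.92, 0.391, 0.002, 0.002]
force: [0.2, -0.1, -0.9]
grip_width: 0.175
grasp_force: 58.7
t: 8.85
tool_pos: [0.5856, -0.2417, 0.1574]
eef_rot: [0.7, 0.714, -0.0, -0.0]
force: [0.2, 0.6, -0.8]
grip_width: 0.172
grasp_force: 58.6
tool [ 0.5856 -0.2417  0.1574] yaw 91.1 shift units [ 4.248 -0.731  0.05 ] turn units (after shift) [-0.006 -0.002  0.017] F [ 0.19  0.57 -0.83]
```

```bash
python3 -m pendant '[[0.4,-0.1,0,0,0,0],[0.6,-0.1,0,0,0,0],[0.6,-0.1,0,0,0,0],[0.6,-0.1,0,0,0,0],[0.6,-0.1,0,0,0,0],[0.6,-0.1,0,0,0,0],[0.6,-0.1,0,0,0,0],[0.25,-0.03,0,0,0,0],[0,0,0,0,0,0],[0,0,0,0,0,0]]'
python3 - <<'E'
from h import *
w=snap('wrist','w6'); rel([.5426,.046,.155],np.radians(91)); print(proj(w,[[.545,.046,.1]]))
E
```

```text
t: 9.85
tool_pos: [0.5457, -0.0304, 0.1577]
eef_rot: [0.701, 0.713, -0.0, 0.0]
force: [0.4, -0.6, -1.4]
grip_width: 0.171
grasp_force: 58.7
tool [ 0.5457 -0.0307  0.1576] yaw 90.98 shift units [ 1.536 -0.036  0.052] turn units (after shift) [-0.     0.003 -0.004] F [-0.33  0.69 -1.22]
[[314.76034939 108.01060116]]
```

View pics/w6.png

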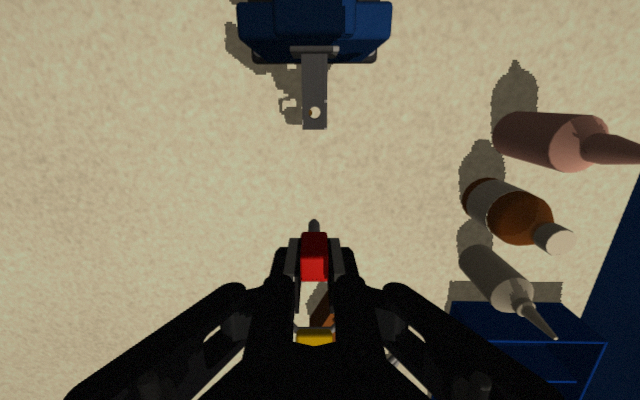

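The wrist view shows the bar head-on with the hole at about (315,112). The pin is held upright with its shank tip at (314,222), and the ring points away from the press. Next I measure the hole and bar edges.

```bash
python3 - <<'E'
from h import *
w=load('wrist');g=cv2.cvtColor(w['frame'],cv2.COLOR_RGB2GRAY)
sub=g[70:128,296:334]; 
for y in (80,90,98,122): print(y,g[y,294:336:1].tolist())
m=(g[104:121,307:323]>130).astype(np.uint8); M=cv2.moments(m,True); h=(307+M['m10']/M['m00'],104+M['m01']/M['m00']);print('hole px',h,M['m00'])
print('hole',onz(w,[h],.1))
print('col',g[100:140,310].tolist())
h6=cv2.cvtColor(w['frame'],cv2.COLOR_RGB2HSV)[215:240,310:320]
print(g[212:242,314].tolist()); print(g[225,302:328].tolist(),g[230,302:328].tolist())
c,s,r=blob(w,(0,170,150),(6,255,255),(280,200,350,290));print(c,s,r)
p=sensors.get_state()['tool_pos'];print(proj(w,[p+[0,0,.022-.03],p+[0,0,.022],p+[0,0,.052]]))
E
```

```text
80 [73, 78, 76, 75, 76, 75, 72, 69, 57, 55, 61, 59, 58, 60, 61, 63, 57, 61, 61, 57, 58, 58, 55, 63, 59, 58, 60, 61, 59, 56, 62, 57, 62, 132, 163, 170, 168, 171, 172, 165, 167, 164]
90 [78, 73, 74, 77, 78, 79, 78, 69, 60, 54, 59, 59, 60, 58, 61, 59, 61, 58, 58, 58, 59, 54, 59, 57, 57, 60, 57, 56, 55, 55, 57, 64, 60, 153, 170, 168, 163, 170, 169, 176, 179, 176]
98 [107, 86, 75, 76, 74, 76, 75, 76, 64, 57, 59, 61, 59, 58, 61, 58, 55, 56, 61, 60, 60, 57, 57, 58, 53, 59, 59, 57, 57, 56, 58, 61, 61, 151, 175, 174, 174, 169, 169, 172, 170, 171]
122 [79, 79, 80, 77, 75, 82, 77, 80, 118, 87, 55, 60, 57, 56, 58, 58, 56, 55, 59, 59, 55, 58, 57, 56, 55, 54, 52, 60, 54, 58, 57, 58, 76, 143, 165, 168, 178, 176, 178, 174, 170, 171]
hole px (314.8414634146341, 111.92682926829268) 82.0
hole [[0.54512307 0.04298016 0.1       ]]
col [58, 57, 60, 53, 61, 58, 60, 61, 86, 121, 64, 61, 55, 56, 57, 70, 101, 52, 55, 58, 57, 55, 56, 60, 59, 59, 55, 58, 60, 99, 174, 173, 178, 180, 179, 176, 173, 175, 175, 173]
[183, 183, 178, 174, 168, 169, 155, 52, 34, 37, 40, 41, 34, 36, 40, 35, 36, 38, 40, 39, 17, 17, 17, 16, 18, 12, 17, 13, 16, 13]
[178, 181, 179, 180, 181, 180, 97, 33, 33, 28, 32, 32, 36, 39, 41, 41, 45, 97, 162, 174, 177, 175, 178, 179, 173, 175] [181, 178, 178, 176, 178, 154, 78, 32, 32, 33, 34, 34, 40, 42, 41, 41, 45, 67, 158, 184, 180, 178, 177, 177, 176, 178]
[312.39614561 269.67665953] [302 259  25  22 467] ((34.0, 69.5), (21.0, 24.0), 90.0)
[[313.98762797 220.75292187]
 [314.05146859 240.59163157]
 [314.14024949 268.1803758 ]]
```

```bash
python3 - <<'E'
from h import *
rel([.5449,.0441,.115],np.radians(91))
E
python3 -m pendant '[[0.3,0,0,0,0,0],[0.4,0,0,0,0,0],[0.4,0,0,0,0,0],[0.3,0,0,0,0,0],[0.1,0,0,0,0,0],[0,0,0.2,0,0,0],[0,0,0.3,0,0,0],[0,0,0.2,0,0,0],[0,0,0,0,0,0],[0,0,0,0,0,0]]'
python3 - <<'E'
from h import *
rel([.5449,.0441,.115],np.radians(91))
a=snap('scene');w=snap('wrist');
p=sensors.get_state()['tool_pos'];print(proj(a,[p+[0,0,-.008],p+[0,0,.022]]),proj(w,[p+[0,0,-.008],[.5449,.0441,.1]]))
cv2.imwrite('pics/c7.png',np.hstack([cv2.resize(a['frame'][160:210,315:365],(400,400),interpolation=2),cv2.resize(w['frame'][170:270,265:365],(400,400),interpolation=2)])[:,:,::-1])
E
```

```text
tool [ 0.5457 -0.0307  0.1576] yaw 90.98 shift units [1.497 0.009 0.852] turn units (after shift) [-0.     0.003 -0.004] F [-0.33  0.69 -1.22]
t: 10.9
tool_pos: [0.544, 0.0447, 0.1227]
eef_rot: [0.701, 0.713, -0.0, -0.0]
force: [0.4, 0.3, -0.1]
grip_width: 0.17
grasp_force: 58.7
tool [0.544  0.0447 0.1227] yaw 91.01 shift units [-0.012  0.017  0.153] turn units (after shift) [-0.004  0.     0.002] F [ 0.38  0.35 -0.13]
[[335.94303406 181.96043576]
 [336.3689184  172.92404519]] [[314.18102724 220.36004224]
 [314.59648088 213.19102031]]
```

View pics/c7.png

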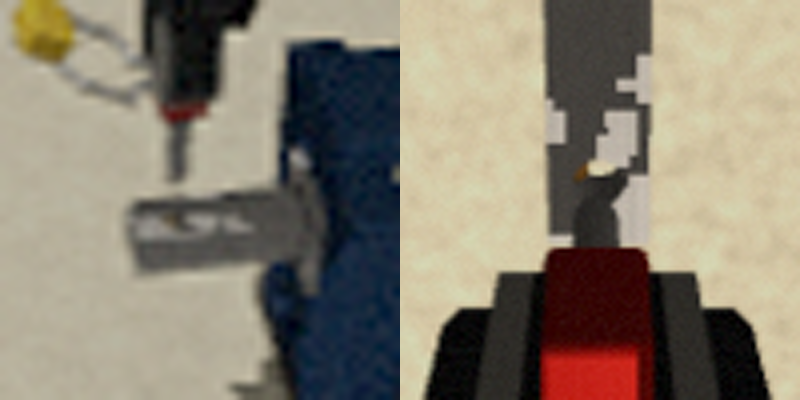

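The pin hangs straight above the hole: in the scene crop the tip is at (177,180) and the hole at (175,215). In the wrist view it is centred on the bar, with the hole's far edge just showing ahead of the shank. I descend gently.

```bash
python3 -m pendant '[[-0.015,0.008,0.05,0,0,0],[0,0,0.1,0,0,0],[0,0,0.06,0,0,0],[0,0,0.04,0,0,0],[0,0,0.04,0,0,0],[0,0,0.04,0,0,0],[0,0,0.02,0,0,0],[0,0,0,0,0,0]]'
```

```text
t: 11.8
tool_pos: [0.5445, 0.0443, 0.1051]
eef_rot: [0.701, 0.714, -0.0, -0.0]
force: [-1.1, 0.0, 0.0]
grip_width: 0.173
grasp_force: 58.7
```

```bash
python3 -m pendant '[[0,0,0.04,0,0,0],[0,0,0.02,0,0,0],[0,0,0.02,0,0,0],[0,0,0,0,0,0]]'
```

```text
t: 12.2
tool_pos: [0.5445, 0.0443, 0.1011]
eef_rot: [0.701, 0.713, -0.0, -0.0]
force: [0.1, -0.6, -1.4]
grip_width: 0.168
grasp_force: 58.7
```

No contact force at an estimated 7 mm depth, so the pin looks to be in the hole. I continue.

```bash
python3 -m pendant '[[0,0,0.02,0,0,0],[0,0,0.02,0,0,0],[0,0,0.02,0,0,0],[0,0,0,0,0,0]]';python3 -m pendant '[[0,0,0.02,0,0,0],[0,0,0.02,0,0,0],[0,0,0.02,0,0,0],[0,0,0,0,0,0]]'
```

```text
t: 12.6
tool_pos: [0.5447, 0.0443, 0.0982]
eef_rot: [0.701, 0.713, 0.0, 0.0]
force: [2.0, 0.3, -0.4]
grip_width: 0.172
grasp_force: 58.6
t: 13.0
tool_pos: [0.5446, 0.0443, 0.095]
eef_rot: [0.701, 0.713, -0.0, 0.0]
force: [3.3, 0.1, -1.2]
grip_width: 0.175
grasp_force: 58.6
```

```bash
python3 -m pendant '[[0,0.01,0,0,0,0],[0,0,0,0,0,0]]';python3 -m pendant '[[0,0.004,0.02,0,0,0],[0,0,0.02,0,0,0],[0,0,0,0,0,0]]'
```

```text
t: 13.2
tool_pos: [0.5449, 0.0443, 0.0951]
eef_rot: [0.701, 0.714, -0.0, -0.0]
force: [2.2, -1.0, -1.9]
grip_width: 0.171
grasp_force: 58.6
t: 13.5
tool_pos: [0.5452, 0.0443, 0.093]
eef_rot: [0.701, 0.713, -0.0, -0.0]
force: [2.5, -1.1, -2.1]
grip_width: 0.165
grasp_force: 58.6
```

```bash
python3 -m pendant '[[0,0.01,0.02,0,0,0],[0,0,0.02,0,0,0],[0,0,0,0,0,0]]';python3 -m pendant '[[0,0.005,0.02,0,0,0],[0,0,0.02,0,0,0],[0,0,0,0,0,0]]'
```

```text
t: 13.8
tool_pos: [0.5456, 0.0442, 0.091]
eef_rot: [0.701, 0.713, -0.0, -0.0]
force: [0.7, -2.1, -2.1]
grip_width: 0.173
grasp_force: 58.6
t: 14.1
tool_pos: [0.5457, 0.0442, 0.089]
eef_rot: [0.701, 0.713, -0.0, -0.0]
force: [-2.3, -3.9, -1.3]
grip_width: 0.169
grasp_force: 58.9
```

```bash
python3 -m pendant '[[-0.01,-0.004,0,0,0,0],[0,0,0,0,0,0]]';python3 -m pendant '[[-0.004,0,0.02,0,0,0],[0,0,0.02,0,0,0],[0,0,0,0,0,0]]'
```

```text
t: 14.3
tool_pos: [0.5457, 0.044, 0.089]
eef_rot: [0.701, 0.714, 0.0, -0.0]
force: [-1.2, -0.6, -2.7]
grip_width: 0.169
grasp_force: 58.6
t: 14.6
tool_pos: [0.5459, 0.0437, 0.0871]
eef_rot: [0.701, 0.714, 0.0, -0.0]
force: [0.0, -1.3, -2.6]
grip_width: 0.169
grasp_force: 58.7
```

```bash
python3 -m pendant '[[-0.004,0,0.02,0,0,0],[0,0,0.02,0,0,0],[0,0,0,0,0,0]]';python3 -m pendant '[[-0.002,0,0.02,0,0,0],[0,0,0.02,0,0,0],[0,0,0,0,0,0]]'
```

```text
t: 14.9
tool_pos: [0.5459, 0.0435, 0.0851]
eef_rot: [0.701, 0.714, 0.0, -0.0]
force: [0.6, 0.0, -1.5]
grip_width: 0.168
grasp_force: 58.7
t: 15.2
tool_pos: [0.5459, 0.0434, 0.083]
eef_rot: [0.701, 0.714, 0.0, -0.0]
force: [0.5, -0.4, -1.4]
grip_width: 0.172
grasp_force: 58.7
```

```bash
python3 -m pendant '[[0,0,0.02,0,0,0],[0,0,0.02,0,0,0],[0,0,0,0,0,0]]'; python3 -m pendant '[[0,0,0.02,0,0,0],[0,0,0,0,0,0]]'
```

```text
t: 15.5
tool_pos: [0.5458, 0.0433, 0.081]
eef_rot: [0.701, 0.713, -0.0, -0.0]
force: [0.4, -0.7, -1.9]
grip_width: 0.171
grasp_force: 58.7
t: 15.7
tool_pos: [0.5458, 0.0433, 0.0801]
eef_rot: [0.701, 0.713, -0.0, -0.0]
force: [1.1, -0.8, -1.4]
grip_width: 0.165
grasp_force: 58.7
```

```bash
python3 -m pendant '[[0,0,0.02,0,0,0],[0,0,0,0,0,0]]'; python3 -m pendant '[[0,0,0.01,0,0,0],[0,0,0,0,0,0]]'
```

```text
t: 15.9
tool_pos: [0.5458, 0.0433, 0.0791]
eef_rot: [0.701, 0.713, -0.0, -0.0]
force: [1.5, -0.6, -1.7]
grip_width: 0.171
grasp_force: 58.7
t: 16.1
tool_pos: [0.5458, 0.0433, 0.0786]
eef_rot: [0.701, 0.713, -0.0, -0.0]
force: [1.0, -0.2, -0.5]
grip_width: 0.169
grasp_force: 58.7
```

```bash
python3 -m pendant '[[0,0,0.01,0,0,0],[0,0,0,0,0,0]]'; python3 -m pendant '[[0,0,0.01,0,0,0],[0,0,0,0,0,0]]'
```

```text
t: 16.3
tool_pos: [0.5458, 0.0433, 0.0782]
eef_rot: [0.701, 0.713, -0.0, 0.0]
force: [1.7, -0.2, -1.1]
grip_width: 0.167
grasp_force: 58.7
t: 16.5
tool_pos: [0.5459, 0.0434, 0.078]
eef_rot: [0.701, 0.713, 0.0, 0.0]
force: [-1.2, 0.4, 4.6]
grip_width: 0.168
grasp_force: 59.5
```

```bash
python3 -m pendant '[[0,0,0.01,0,0,0],[0,0,0,0,0,0]]'; python3 -m pendant '[[0,0,0,0,0,0]]'
```

```text
t: 16.7
tool_pos: [0.5459, 0.0434, 0.0779]
eef_rot: [0.701, 0.714, 0.0, 0.0]
force: [-3.7, -0.9, 11.5]
grip_width: 0.167
grasp_force: 60.5
t: 16.8
tool_pos: [0.546, 0.0434, 0.0779]
eef_rot: [0.701, 0.714, 0.0, 0.0]
force: [-4.1, -0.3, 12.2]
grip_width: 0.174
grasp_force: 60.5
```

It's seated at exactly the predicted height with 12 N. I relieve the load, release and retreat upward.

```bash
python3 -m pendant '[[0,0,-0.008,0,0,0],[0,0,0,0,0,0]]'; python3 -m pendant '[[0,0,0,0,0,0],[0,0,0,0,0,0],[0,0,0,0,0,0],[0,0,0,0,0,0],[0,0,0,0,0,0],[0,0,0,0,0,0]]' 0.7
python3 -m pendant '[[0,0,-0.2,0,0,0],[0,0,-0.4,0,0,0],[0,0,-0.5,0,0,0],[0,0,-0.5,0,0,0],[0,0,-0.3,0,0,0],[0,0,0,0,0,0],[0,0,0,0,0,0]]'
python3 - <<'E'
from h import *
a=snap('scene');w=snap('wrist');b=snap('side')
c,s,r=blob(w,(0,150,90),(6,255,255));y,sy,ry=blob(w,(20,150,90),(32,255,255),(270,150,370,330))
print(c,s,y,sy);print('grip',onz(w,[c],.13))
ca,sa,_=blob(a,(0,150,50),(6,255,255),(310,150,370,220));ya,sya,_=blob(a,(20,150,90),(35,255,255),(300,140,350,220));print(ca,sa,ya,sya)
print('tab',tri(a,ya,w,y),proj(a,[[.546,.0433,.1],[.546,.0433,.13]]))
print(sensors.get_state()['tool_pos'])
cv2.imwrite('pics/c8.png',np.hstack([cv2.resize(a['frame'][150:210,310:370],(400,400),interpolation=2),cv2.resize(w['frame'][140:300,240:400],(400,400),interpolation=2)])[:,:,::-1])
E
```

```text
t: 17.0
tool_pos: [0.5459, 0.0434, 0.078]
eef_rot: [0.701, 0.714, 0.0, 0.0]
force: [-2.0, 0.6, 7.5]
grip_width: 0.176
grasp_force: 59.8
t: 17.6
tool_pos: [0.5458, 0.0433, 0.0776]
eef_rot: [0.701, 0.713, -0.0, -0.0]
force: [0.3, 0.5, 0.2]
grip_width: 0.699
grasp_force: 0.0
t: 18.3
tool_pos: [0.5459, 0.0433, 0.1726]
eef_rot: [0.701, 0.713, 0.0, 0.0]
force: [-0.1, -0.1, -0.8]
grip_width: 0.698
grasp_force: 0.0
[314.48972603 204.67465753] [306 197  18  17 292] [314.51707317 256.04146341] [303 247  23  19 410]
grip [[0.54601231 0.04247246 0.13      ]]
[336.41666667 182.11666667] [334 177   6  12  60] [319.36842105 177.60526316] [317 174   6   8  38]
tab (array([ 0.54753295, -0.00060204,  0.13820252]), np.float64(0.0027509217120663017)) [[335.24641519 186.83180682]
 [335.65458989 177.97418463]]
[0.54527964 0.04332104 0.17174227]
```

View pics/c8.png

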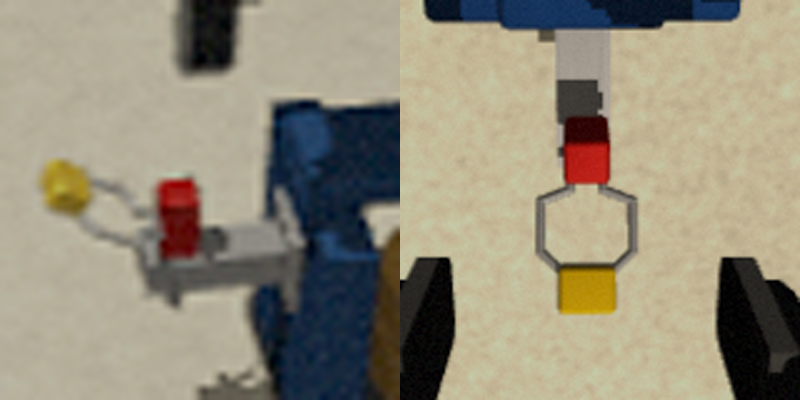

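The pin is home, with the red grip at (178,218) in the scene crop and sitting flush. The ring points away from the press, raised about 20°, and the block is centred on the bar line. I'll shut the fingers, tilt the tool outward by 30° and compute the arc.

```bash
python3 -m pendant '[[-0.5,0,0,0,0,0],[-0.5,0,0,0,0,0],[-0.3,0,0,0,1,0],[0,0,0,0,1,0],[0,0,0,0,1,0],[0,0,0,0,1,0],[0,0,0,0,1,0],[0,0,0,0,0,0],[0,0,0,0,0,0],[0,0,0,0,0,0]]' 0
cat >> h.py <<'E'
def arc(L=.029,y0=.0433,x0=.546,ths=(-30,-20,0,20,40,55,70,80,85,88),lead=0):
    s=sensors.get_state();q=R.from_quat(s['eef_rot']);prev=s['tool_pos']
    d=q.apply([0,0,1]); al=np.degrees(np.arctan2(d[1],-d[2]))
    for th in ths:
        t=np.radians(th);a=np.array([np.cos(t),-np.sin(t)]);n=np.array([np.sin(t),np.cos(t)])
        C=.047*a+(.010+.011*abs(np.sin(np.radians(th-al)))-lead)*n
        P=np.array([x0+.018*C[0],y0-.008-C[0],.113+C[1]])+L*d
        print(th,'TCP',P.round(4),'units',(q.inv().apply(P-prev)/.05).round(2)); prev=P
E
python3 - <<'E'
from h import *
a=snap('scene');b=snap('side');s=sensors.get_state();p=s['tool_pos'];z=R.from_quat(s['eef_rot']).apply([0,0,1])
print(s['tool_pos'],z,s['grip_width'])
for k in(0,.015,.03): print(proj(a,[p-k*z]),proj(b,[p-k*z]))
A=proj(a,[p-.015*z])[0].astype(int);B=proj(b,[p-.015*z])[0].astype(int);print(A,B)
cv2.imwrite('pics/c9.png',np.hstack([cv2.resize(d['frame'][y-30:y+30,x-30:x+30],(400,400),interpolation=2) for d,(x,y) in((a,A),(b,B))])[:,:,::-1])
arc()
E
```

```text
t: 19.45
tool_pos: [0.547, -0.0211, 0.1728]
eef_rot: [0.677, 0.69, 0.181, -0.184]
force: [-0.6, -0.1, -0.3]
grip_width: 0.003
grasp_force: 0.0
[ 0.54711764 -0.02086951  0.17316435] [-0.00888271  0.49863155 -0.86676852] 0.0014562558147513409
[[310.93958495 166.91283992]] [[321.55024568 161.33334755]]
[[307.89604614 162.98196388]] [[321.85033595 155.85495433]]
[[304.79043713 158.97100396]] [[322.15096797 150.36636676]]
[307 162] [321 155]
-30 TCP [0.5463 0.0188 0.1283] units [ 0.24 -0.    1.17]
-20 TCP [0.5464 0.0119 0.1212] units [-0.19 -0.    0.05]
0 TCP [0.5466 0.0028 0.1033] units [-0.34 -0.    0.22]
20 TCP [0.5466 0.0015 0.083 ] units [-0.22 -0.    0.34]
40 TCP [0.5465 0.0061 0.0668] units [-0.08 -0.    0.33]
55 TCP [0.5464 0.0108 0.0578] units [-0.01 -0.    0.2 ]
70 TCP [0.5463 0.0176 0.0495] units [0.04 0.   0.21]
80 TCP [0.5462 0.0234 0.0448] units [0.05 0.   0.14]
85 TCP [0.5462 0.0267 0.0427] units [0.04 0.   0.07]
88 TCP [0.5461 0.0288 0.0416] units [0.02 0.   0.04]
```

View pics/c9.png

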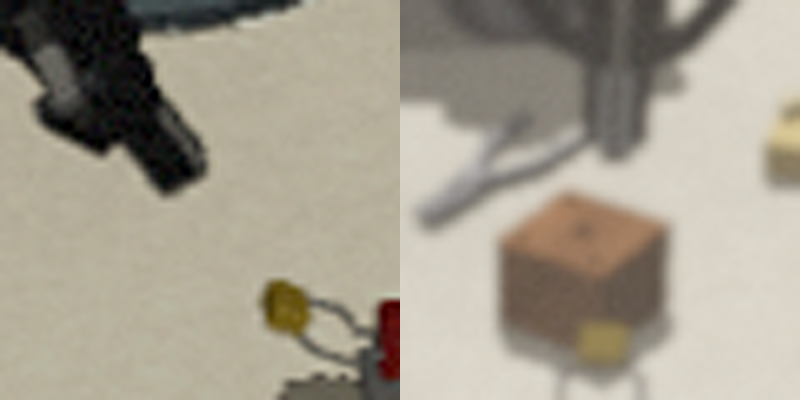

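The tilted tip at scene crop (185,175) matches a tool-axis offset of 30 mm. I follow the arc.

```bash
python3 -m pendant '[[0.12,0,0.3,0,0,0],[0.12,0,0.4,0,0,0],[0,0,0.3,0,0,0],[0,0,0.1,0,0,0],[-0.1,0,0.08,0,0,0],[-0.1,0,0.03,0,0,0],[0,0,0,0,0,0],[0,0,0,0,0,0]]'
python3 -m pendant '[[-0.12,0,0.07,0,0,0],[-0.11,0,0.07,0,0,0],[-0.11,0,0.08,0,0,0],[-0.08,0,0.11,0,0,0],[-0.07,0,0.11,0,0,0],[-0.07,0,0.12,0,0,0],[0,0,0,0,0,0]]'
python3 - <<'E'
from h import *
arc(.030,ths=(20,30,40,55,70,80,85,88))
b=snap('scene')
y,sy,_=blob(b,(20,150,80),(35,255,255),(300,150,360,230));print(y,sy)
for th in(0,20,40): 
    t=np.radians(th);print(th,proj(b,[[.5465,.0353-.043*np.cos(t)-.008*np.sin(t),.113-.043*np.sin(t)+.008*np.cos(t)]]))
E
```

```text
t: 20.35
tool_pos: [0.5467, 0.0098, 0.1214]
eef_rot: [0.677, 0.689, 0.181, -0.184]
force: [0.5, -0.2, -0.1]
grip_width: 0.0
grasp_force: 0.0
t: 21.05
tool_pos: [0.546, 0.0001, 0.0818]
eef_rot: [0.677, 0.689, 0.181, -0.185]
force: [0.0, 0.1, -0.2]
grip_width: 0.003
grasp_force: 0.0
20 TCP [0.5466 0.0021 0.0821] units [0.04 0.01 0.01]
30 TCP [0.5465 0.0046 0.0722] units [-0.06  0.    0.2 ]
40 TCP [0.5465 0.0067 0.0659] units [-0.03  0.    0.13]
55 TCP [0.5464 0.0114 0.0569] units [-0.01  0.    0.2 ]
70 TCP [0.5463 0.0182 0.0487] units [0.04 0.   0.21]
80 TCP [0.5462 0.024  0.0439] units [0.05 0.   0.14]
85 TCP [0.5461 0.0273 0.0419] units [0.04 0.   0.07]
88 TCP [0.5461 0.0294 0.0407] units [0.02 0.   0.04]
[317.82142857 186.60714286] [316 183   5   8  28]
0 [[316.10878933 182.45698355]]
20 [[316.04256955 186.94591034]]
40 [[317.93510733 190.92426738]]
```

The ring is following, at roughly 20° down. I continue.

```bash
python3 -m pendant '[[0,0.01,0.1,0,0,0],[-0.02,0,0.11,0,0,0],[-0.02,0,0.07,0,0,0],[-0.01,0,0.06,0,0,0],[0,0,0.1,0,0,0],[0,0,0.1,0,0,0],[0,0,0,0,0,0]]'
python3 -m pendant '[[0.02,0,0.1,0,0,0],[0.02,0,0.11,0,0,0],[0.02,0,0.07,0,0,0],[0.03,0,0.07,0,0,0],[0,0,0,0,0,0]]'
python3 - <<'E'
from h import *
arc(.030,ths=(80,85,88,90))
b=snap('scene')
cv2.imwrite('pics/c10.png',cv2.resize(b['frame'][160:220,300:360],(500,500),interpolation=2)[:,:,::-1])
y,sy,_=blob(b,(20,150,50),(35,255,255),(300,150,350,230));print(y,sy)
for th in(60,70,80,90): 
    t=np.radians(th);print(th,proj(b,[[.5465,.0353-.043*np.cos(t)-.004*np.sin(t),.113-.043*np.sin(t)+.004*np.cos(t)]]))
E
```

```text
t: 21.8
tool_pos: [0.5465, 0.0119, 0.0577]
eef_rot: [0.677, 0.689, 0.181, -0.185]
force: [0.1, -0.4, 0.1]
grip_width: -0.004
grasp_force: 0.0
t: 22.3
tool_pos: [0.5464, 0.0246, 0.0452]
eef_rot: [0.677, 0.689, 0.181, -0.185]
force: [-0.9, 0.1, 0.2]
grip_width: -0.003
grasp_force: 0.0
80 TCP [0.5462 0.024  0.0439] units [-0.02 -0.01  0.02]
85 TCP [0.5461 0.0273 0.0419] units [0.04 0.   0.07]
88 TCP [0.5461 0.0293 0.0407] units [0.02 0.   0.04]
90 TCP [0.5461 0.0308 0.04  ] units [0.02 0.   0.03]
[327.03571429 195.57142857] [325 191   5   9  28]
60 [[322.7873804  194.38901471]]
70 [[325.17392481 195.24016162]]
80 [[327.76195077 195.7365633 ]]
90 [[330.47732811 195.86687336]]
```

The ring is at about 77°. Now small steps toward the stop, watching the force.

```bash
python3 -m pendant '[[0.02,0,0.04,0,0,0],[0.02,0,0.04,0,0,0],[0,0,0,0,0,0]]'
python3 -m pendant '[[0.02,0,0.03,0,0,0],[0.01,0,0.02,0,0,0],[0,0,0,0,0,0]]'
```

```text
t: 22.65
tool_pos: [0.5466, 0.028, 0.0429]
eef_rot: [0.677, 0.689, 0.181, -0.185]
force: [-0.0, 0.2, 0.3]
grip_width: 0.001
grasp_force: 0.3
t: 22.95
tool_pos: [0.5465, 0.0305, 0.0415]
eef_rot: [0.677, 0.689, 0.181, -0.185]
force: [0.4, -0.4, 0.8]
grip_width: 0.001
grasp_force: 0.4
```

```bash
python3 -m pendant '[[0.017,0,0.01,0,0,0],[0,0,0,0,0,0]]'; python3 -m pendant '[[0.017,0,0.01,0,0,0],[0,0,0,0,0,0]]'
python3 - <<'E'
from h import *
b=snap('scene')
y,sy,_=blob(b,(20,150,50),(35,255,255),(300,150,350,230));print(y,sy)
E
```

```text
t: 23.15
tool_pos: [0.5465, 0.0313, 0.0414]
eef_rot: [0.677, 0.689, 0.181, -0.185]
force: [0.3, -1.0, -1.8]
grip_width: 0.001
grasp_force: 0.8
t: 23.35
tool_pos: [0.5465, 0.0323, 0.0415]
eef_rot: [0.677, 0.689, 0.181, -0.185]
force: [0.1, -2.2, -1.1]
grip_width: 0.001
grasp_force: 0.9
[330.17857143 195.78571429] [328 192   5   8  28]
```

```bash
python3 -m pendant '[[0.012,0,0.007,0,0,0],[0,0,0,0,0,0]]'; python3 -m pendant '[[0.009,0,0.005,0,0,0],[0,0,0,0,0,0]]'
```

```text
t: 23.6
tool_pos: [0.5465, 0.033, 0.0415]
eef_rot: [0.677, 0.689, 0.181, -0.185]
force: [0.8, -2.3, -1.4]
grip_width: 0.002
grasp_force: 0.9
t: 23.8
tool_pos: [0.5465, 0.0336, 0.0416]
eef_rot: [0.677, 0.689, 0.181, -0.185]
force: [0.2, -1.8, -1.6]
grip_width: -0.001
grasp_force: 0.8
```

```bash
python3 -m pendant '[[0.012,0,0.007,0,0,0],[0,0,0,0,0,0]]'; python3 -m pendant '[[0.012,0,0.007,0,0,0],[0,0,0,0,0,0]]'
python3 - <<'E'
from h import *
b=snap('scene')
y,sy,_=blob(b,(20,150,50),(35,255,255),(300,150,350,230));print(y,sy)
E
```

```text
t: 24.0
tool_pos: [0.5465, 0.0343, 0.0416]
eef_rot: [0.677, 0.689, 0.181, -0.185]
force: [0.3, -1.4, -0.6]
grip_width: 0.001
grasp_force: 0.7
t: 24.2
tool_pos: [0.5465, 0.035, 0.0416]
eef_rot: [0.677, 0.689, 0.181, -0.185]
force: [0.5, -2.0, -0.9]
grip_width: 0.001
grasp_force: 0.7
[331.03846154 196.        ] [329 192   5   8  26]
```

```bash
python3 -m pendant '[[0.012,0,0.007,0,0,0],[0,0,0,0,0,0]]'; python3 -m pendant '[[0.012,0,0.007,0,0,0],[0,0,0,0,0,0]]'
```

```text
t: 24.45
tool_pos: [0.5465, 0.0357, 0.0415]
eef_rot: [0.677, 0.689, 0.181, -0.185]
force: [0.4, -1.0, -1.2]
grip_width: 0.002
grasp_force: 0.8
t: 24.65
tool_pos: [0.5464, 0.0361, 0.0414]
eef_rot: [0.677, 0.689, 0.181, -0.185]
force: [0.3, -3.6, -1.0]
grip_width: -0.005
grasp_force: 2.0
```

```bash
python3 -m pendant '[[0.008,0,0.005,0,0,0],[0,0,0,0,0,0],[0,0,0,0,0,0]]'
python3 -m pendant '[[-0.1,0,-0.05,0,0,0],[-0.4,0,-0.2,0,0,0],[-0.5,0,-0.5,0,0,0],[-0.3,0,-0.6,0,0,0],[0,0,-0.6,0,0,0],[0,0,-0.4,0,0,0],[0,0,0,0,0,0],[0,0,0,0,0,0]]'
python3 - <<'E'
from h import *
b=snap('scene');w=snap('wrist')
y,sy,_=blob(b,(20,150,50),(35,255,255),(300,150,350,230));print(y,sy)
c,s,_=blob(b,(0,150,50),(6,255,255),(310,150,370,220));print('red',c,s)
cv2.imwrite('pics/c11.png',cv2.resize(b['frame'][160:220,300:360],(500,500),interpolation=2)[:,:,::-1])
E
```

```text
t: 24.95
tool_pos: [0.5464, 0.0364, 0.0413]
eef_rot: [0.677, 0.689, 0.181, -0.184]
force: [-0.0, -6.6, -2.5]
grip_width: 0.001
grasp_force: 2.8
t: 25.75
tool_pos: [0.5486, -0.0782, 0.1105]
eef_rot: [0.677, 0.689, 0.182, -0.185]
force: [-0.2, 1.2, -0.3]
grip_width: -0.0
grasp_force: 0.0
[331.13043478 196.30434783] [330 192   4   8  23]
red [336.65079365 181.87301587] [334 177   6  12  63]
```

View pics/c11.png

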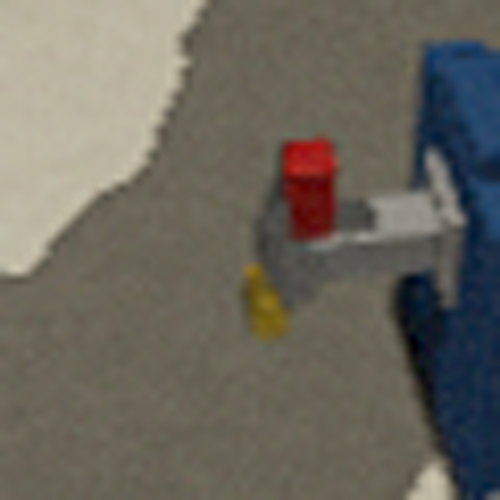

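The grip sits upright on the bar, with the red at (336.7,181.9), unchanged from before the swing. The ring hangs straight down around the bar's end with the block at (331,196), and the arm is clear. I'll hand it in.

```bash
python3 -c "
from bench import job; print(job.close_job())"
```

```text
the job is handed in; nothing more can be done
None
```

The linchpin is home in the drawbar hole with its ring swung down around the bar to the stop, and the arm let go and backed clear; I handed the job in at about 26 s of the 72 s and the judge returned no verdict.

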